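Tuck the card jig's flap under its lip

ROBOT

A 6-joint arm with a two-finger parallel gripper is mounted at the origin on the work surface. World frame = base frame: x ahead of the robot, y to its left, z up, the work surface at z = 0. Lengths are in mm, angles in degrees, forces in N, time in s.
With the tool pointing down it reaches from about 300 to 850 mm from the base axis. Payload 4.2 kg.
Tool frame: the origin (TCP) lies between the finger pads; the fingertips stand ahead of it and the grasp point (between the pads) lies 3 mm ahead of it (nose_length is the z of the fingertips in the tool frame, in mm); z points along the fingers, y is the line along which they close (so a half turn about z gives the same grasp; the last joint's range is limited). The gripper opens to 91 mm and grips with 3 to 60 N. Pads are 32 mm wide; open, the fingers measure 118 mm over their backs; the gripper's body (76 mm by 178 mm) begins 60 mm behind the grasp point.
Start: joints at [75.057, 18.312, 89.639, -0, 72.044, -1.146], TCP at [137.127, 558.424, 235.976] pointing down, gripper open.
Joint ranges: [-177.97, 177.97], [-48.28, 115.42], [12.27, 149.76], [-77.06, 257.06], [2.81, 150.46], [-146.56, 146.56]. Speed limits (degrees/s): [147.25, 147.25, 180, 180, 180, 180].

INTERFACE

Orientations are given as [roll, pitch, yaw] about the fixed x, y, z axes, in that order (R = Rz(yaw) Ry(pitch) Rx(roll)).
In Python, from workcell import state, grab_frame, camera_params, job_done, nose_length gives the robot as it stands.
- The arm moves only by the tool step_arm, never from a script. Its argument "plan" is a list that holds one entry, the list of rows, each a list of 5 numbers: the shift along the tool's x, y, z in cm, then the turn about the tool's z in rad, then the opening, from 0 (shut) to 1 (fully open). In form: [[[x, y, z, turn, gripper], ...]]. A call has 1 to 20 rows; each row is the pose to reach, as a shift and turn from the pose commanded when the call began, along the tool's axes at that moment; what a row does not reach only later rows make up. A row lasts 1/8 s, in which the tool goes at most 62.5 mm and 10.7 degrees, less where a joint would pass 70% of its speed; a pose out of reach is approached as far as the arm can. A call with a gripper value outside its range is refused whole. The fingers move at their own pace and stop on an object; "newtons" is the grip in N (left out, the last holds). Time passes only in rows, so rows that repeat a pose let the fingers close. It gives the time, the measured TCP pose, the force, the opening and the grip force at its end, in the units of the state.
- state(): the state, without advancing time (a new reading comes with each control period).
- grab_frame(name): name is "scene" or "side" or "wrist"; returns the picture (400x640x3 uint8, blue, green, red); there is no depth.
- camera_params(name): a dict with "camera_matrix" (3x3 intrinsics, pixels), "R" (3x3) and "t" (3): a world point X has camera coordinates R X + t; the wrist camera has in their place "mount" (4x4, takes a point from camera to tool coordinates, whose origin is the TCP and whose axes are the flange's). Camera axes: x right, y down, z forward; pixel columns grow to the right and rows downward; lengths in mm; the calibration is good to about 2 mm. A picture is of the moment at which its call begins: read the wrist's pose just before it. camera_params takes no time and is no camera call.
- job_done(): hands the job in; it is judged then, once.
The state is a dict: "time_s": time; "qpos": joint angles; "qvel": joint speeds; "effort": joint torques, N m; "ee_pos": TCP position; "ee_rot": TCP orientation; "force": force on the tool from outside, world axes, zero at the start; "torque": the same for the moment, N m; "gripper_width": finger opening in mm; "gripper_force": force on a finger pad.
Only numpy, scipy, OpenCV 4.12 (cv2) and the standard library are available. Lean on these libraries where they do the work, as an engineer would, in place of code of your own. Each camera call takes 0.05 s, during which the arm holds its last target. There are 200 camera calls.

TASK

A card lies ready in the card jig: with the fingertips, push the open hinged flap over until it lies flat above the card, then push it on towards the lip until its free edge is tucked all the way in beneath the lip. Push on the flap's outer side only; do not grip it or touch its rubber-faced inner side, and grip and lift nothing else. Leave the card in its pocket and the other things where they stand, and finish with the hand clear.

Things in the scene. Friction and masses are not known exactly. Their poses are not given: they have to be found in the camera images.
- jig: card jig: flat white base plate 240 x 150 mm, its top 24 mm above the table, fixed to the table (place and yaw vary). Origin under its centre; its x axis points from the flap's hinge towards the lip, y along the hinge axis, z up. The hinge is at the end nearer the robot.
- flap (a joint): hinge of the flap: 0 = lying flat over the bed, pi/2 = standing upright, up to 2.0 = leaning back past upright, away from the lip. Stiff hinge (about 0.08 N m): the flap stays at whatever angle it is left.
- slide (a joint): shift of the hinge bracket together with the flap along the jig's x axis, 0 to 0.024 m; 0 = pulled back (flap can be folded clear of the lip), 0.024 = end stop, fully tucked. Needs about 4 N and stays where it is left.
- flap_hinge (a point): middle of the flap's hinge axis, 34 mm above the table; moves along the jig's x with the slide (62 mm behind the jig's centre at slide 0). The bracket behind it reaches 23 mm back and stands no higher than 39 mm above the table, or 5 mm above the axis.
- flap_edge (a point): the flap is a plain aluminium plate, 90 mm wide and 4 mm thick, from 5 to 120 mm from the hinge axis. This point: middle of its free edge, 120 mm from the hinge axis; with the flap flat it is 34 mm above the table and, at slide 0, 9 mm short of the lip's edge.
- flap_step (a point): the flap's outer face (on top when flat) carries a 60 mm wide wedge: an upright step, 14 mm high, that looks towards the hinge, and from its top a ramp down to the plate 95 mm from the hinge. This point: middle of the step's foot, on the plate, 60 mm from the hinge axis (36 mm above the table with the flap flat).
- flap_pad: thin black rubber facing on the flap's inner side (the side that comes to lie on the card); its frame is that of the flap, its origin on the hinge axis: x towards the free edge, z out of the outer face.
- lip_edge (a point): middle of the underside of the fixed steel lip's edge, facing the flap: 40 mm above the table, 67 mm ahead of the jig's centre. The lip is 104 mm wide, 10 mm thick, with a sloping lead-in on its edge rising to about 48 mm above the table and reaching 4 mm towards the hinge; a flat flap passes beneath with 4 mm to spare.
- card_mid (a point): centre of the loose card, 80 x 54 x 4 mm, lying in the shallow pocket of the jig beneath the flap.
- stamp: wooden hand stamp, foot 42 mm across, 74 mm tall, standing beside the jig; origin under its centre. Bystander.
- ink: small white bottle, 40 mm across, 95 mm tall, standing beside the jig; origin under its centre. Bystander.
- tape: roll of clear tape lying flat, 96 mm across, 24 mm high; origin under its centre. Bystander.
- pen_cup: grey cup with pens, 76 mm across, 150 mm tall with the pens; origin under its centre. Bystander.
- card_stack: stack of finished cards, 85 x 60 x 30 mm; origin under its centre. Bystander.
- carton: small closed carton, 120 x 85 x 60 mm; origin under its centre. Bystander.
- driver: screwdriver lying on the table, 170 mm long. Bystander.

How it is judged:
By the outcome, as a careful person would: the job done as asked, in the order asked, and still so for the second after the job is handed in, with the robot touching nothing.
It also fails if it takes over 37 s, if anything falls off the work surface, if the arm or the gripper's body presses on something with over 40 N, if the wrist force passes 120 N, or if a joint passes its speed limit or range.

## Working session

There is one attempt and no reset: what is moved stays moved. The work goes in short steps, Python scripts to look and compute and a tool call to move; the robot and the scene stay as the last step left them, time stands still between calls to the robot, and variables do not carry over. Pictures are saved under pics/ and viewed, at most 10 in all, crops included, and the job is handed in when it is done.

Besides the shell and the picture viewer there is one more tool, called after "Request:" in YAML: its name, and indented under it one key for each argument. step_arm: Moves the arm, as the interface text tells. Its arguments: {"type":"object","properties":{"plan":{"type":"array","items":{"type":"array","items":{"type":"array","items":{"type":"number"}}}},"newtons":{"type":"number"}},"required":["plan"]}

```bash
mkdir -p pics; python3 - <<'E'
from workcell import *
import cv2,numpy as np
s=state();print(s['ee_pos'],s['ee_rot'],s['gripper_width'],s['time_s'],nose_length() if callable(nose_length) else nose_length)
for n in("scene","side"):
    cv2.imwrite(f"pics/{n}0.png",grab_frame(n)); p=camera_params(n);print(n,np.round(p['camera_matrix'],1).tolist(),np.round(-p['R'].T@p['t']))
print(camera_params("wrist"))
E
```

```text
[137.00967384 557.97105152 235.12196115] [-1.79900270e+02 -1.18683746e-03  1.66201731e+02] 90.809671505201 0.0 22.0
scene [[489.2, 0.0, 314.6], [0.0, 489.2, 200.5], [0.0, 0.0, 1.0]] [1370.  762. 1039.]
side [[496.1, 0.0, 316.3], [0.0, 496.1, 196.4], [0.0, 0.0, 1.0]] [-219. -910. 1008.]
{'camera_matrix': array([[288.4456653 ,   0.        , 321.43206009],
       [  0.        , 288.4456653 , 200.69652794],
       [  0.        ,   0.        ,   1.        ]]), 'mount': array([[-9.72231739e-04, -9.55659749e-01, -2.94471559e-01,
         8.27573612e+01],
       [ 9.99999365e-01, -7.61366000e-04, -8.30722945e-04,
         1.81048425e-01],
       [ 5.69687848e-04, -2.94472180e-01,  9.55659882e-01,
        -1.48348059e+02],
       [ 0.00000000e+00,  0.00000000e+00,  0.00000000e+00,
         1.00000000e+00]])}
```

View pics/scene0.png

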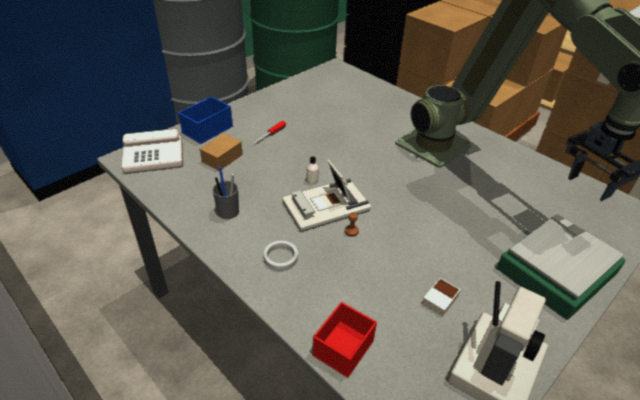

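View pics/side0.png

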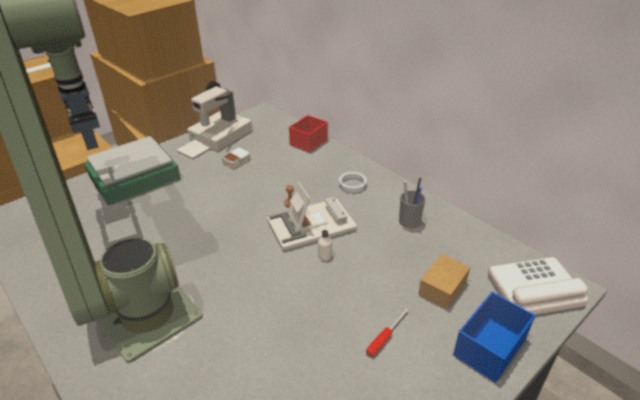

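```bash
cat > h.py <<'E'
import cv2,numpy as np
from workcell import camera_params
def ray(n,u,v,z):
    p=camera_params(n);R=p['R'];C=-R.T@p['t']
    d=R.T@np.linalg.inv(p['camera_matrix'])@np.array([u,v,1.])
    return C+d*(z-C[2])/d[2]
def proj(n,X):
    p=camera_params(n);x=p['camera_matrix']@(p['R']@np.asarray(X,float)+p['t']);return x[:2]/x[2]
E
python3 - <<'E'
import cv2,numpy as np
a=cv2.imread('pics/scene0.png')[140:260,255:405];b=cv2.imread('pics/side0.png')[160:280,250:400]
im=np.vstack([cv2.resize(a,None,fx=5,fy=5,interpolation=2)[:300*2],]);cv2.imwrite('pics/a.png',im)
cv2.imwrite('pics/b.png',cv2.resize(b,None,fx=5,fy=5,interpolation=2))
from h import *
for n,u,v in(("scene",283,205),("scene",297,228),("scene",369,207),("side",269,219),("side",355,222),("side",283,245)):print(n,ray(n,u,v,24).round())
E
```

```text
scene [ 647. -102.   24.]
scene [683.   2.  24.]
scene [457.  85.  24.]
side [442.  67.  24.]
side [ 627. -122.   24.]
side [401. -53.  24.]
```

View pics/a.png

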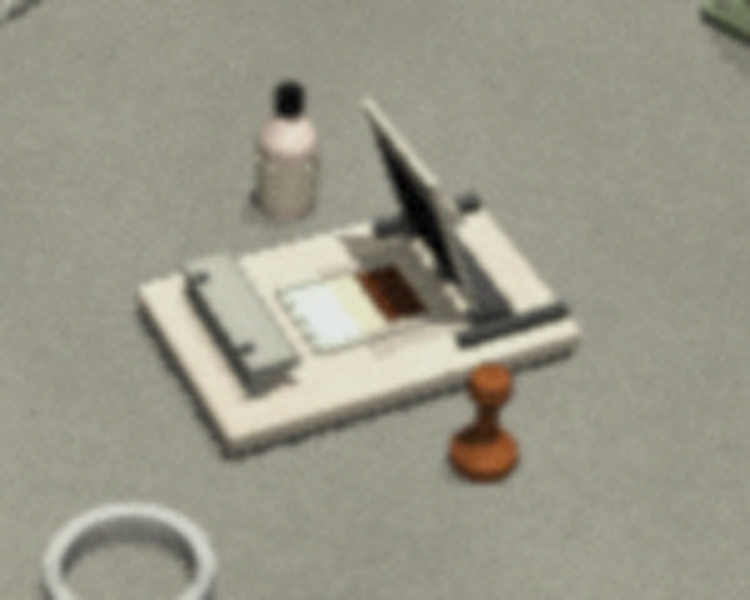

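View pics/b.png

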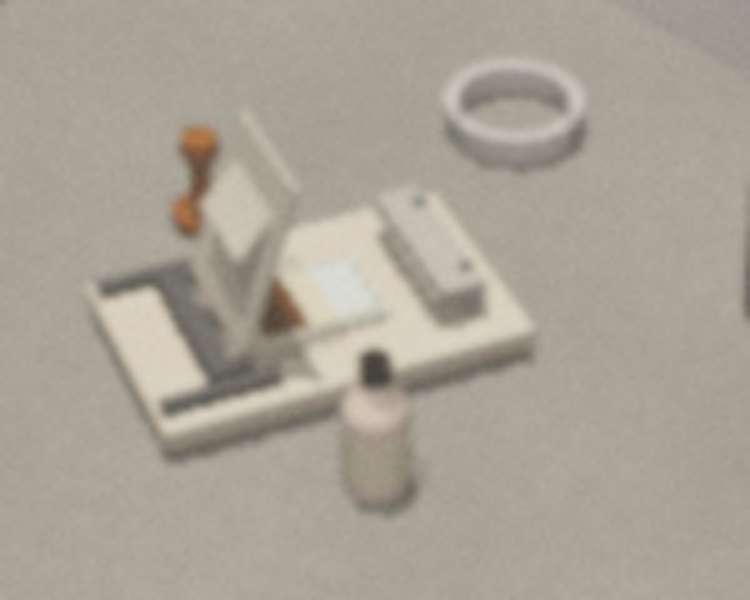

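```bash
cat >> h.py <<'E'
def px(o,x,y): return (o[0]+(x+.5)/5-.5, o[1]+(y+.5)/5-.5)
A=(255,140);B=(250,160)
def tri(a,b):
    P=[camera_params(n)['camera_matrix']@np.c_[camera_params(n)['R'],camera_params(n)['t']] for n in("scene","side")]
    X=cv2.triangulatePoints(P[0],P[1],np.array(a,float).reshape(2,1),np.array(b,float).reshape(2,1)).ravel();return X[:3]/X[3]
E
python3 - <<'E'
from h import *
sc=np.array([ray("scene",*px(A,*p),24) for p in((138,290),(228,438),(580,338),(483,207))])
sd=np.array([ray("side",*px(B,*p),24) for p in((435,195),(90,288),(166,437),(535,335))])
print(sc.round(),'\n',sd.round())
# order: sc: lip-right(-y?),lip-left, hinge-left, hinge-right ; sd: lip-left, hinge-left, hinge-right, lip-right
c=(sc+sd[[3,0,1,2]])/2; print(c.round(), np.linalg.norm(c-np.roll(c,-1,0),axis=1))
o=c.mean(0); ex=c[0]+c[1]-c[2]-c[3]; yaw=np.arctan2(ex[1],ex[0]);ex/=np.linalg.norm(ex);print('o',o,np.degrees(yaw))
ey=np.array([-ex[1],ex[0],0])
for a,b in(((368,102),(297,188)),((447,188),(243,112)),((490,375),(198,135))):
    X=tri(px(A,*a),px(B,*b));print(X.round(),'jig',((X-o)@ex).round(),((X-o)@ey).round(),proj("scene",X)-px(A,*a))
    for k,(n,oo) in enumerate((("scene",A),("side",B))):pass
for L in(0.,): 
  for th in (1.5,1.6,1.7,1.8,1.9,2.0):
    r=[]
    for s in(-45,45):
        X=o+ex*(-62+120*np.cos(th))+ey*s;X[2]=34+120*np.sin(th)
        for n,oo in(("scene",A),("side",B)): r.append(((proj(n,X)-oo)*5).round().tolist())
    print(th,r)
b=ray("scene",*px(A,288,205),0);print('ink',b.round(),((b-o)@ex).round(),((b-o)@ey).round())
b=ray("scene",*px(A,485,460),0);print('stamp',b.round(),((b-o)@ex).round(),((b-o)@ey).round())
E
```

```text
[[ 626. -130.   24.]
 [ 674.    6.   24.]
 [ 454.   89.   24.]
 [ 405.  -39.   24.]] 
 [[ 666.    0.   24.]
 [ 444.   77.   24.]
 [ 395.  -59.   24.]
 [ 615. -140.   24.]]
[[ 620. -135.   24.]
 [ 670.    3.   24.]
 [ 449.   83.   24.]
 [ 400.  -49.   24.]] [146.73204547 234.63243106 141.18625958 236.688563  ]
o [534.8439448  -24.43558448  24.        ] -20.561006728505188
[501. -57. 149.] jig -20.0 -42.0 [ 8.39940816e-04 -3.80621480e-05]
[526.  28. 145.] jig -26.0 46.0 [-1.51517016  0.12564384]
[557. 105.  70.] jig -24.0 129.0 [ 0.30773843 -0.02927885]
1.5 [[414.0, 79.0], [241.0, 195.0], [480.0, 164.0], [190.0, 108.0]]
1.6 [[432.0, 74.0], [221.0, 199.0], [498.0, 159.0], [171.0, 112.0]]
1.7 [[449.0, 71.0], [201.0, 206.0], [516.0, 155.0], [152.0, 118.0]]
1.8 [[466.0, 70.0], [181.0, 214.0], [533.0, 154.0], [133.0, 126.0]]
1.9 [[482.0, 70.0], [162.0, 223.0], [550.0, 153.0], [114.0, 135.0]]
2.0 [[498.0, 72.0], [143.0, 234.0], [566.0, 155.0], [96.0, 145.0]]
ink [ 477. -148.    0.] -10.0 -136.0
stamp [557. 106.   0.] -25.0 130.0
```

Request:
step_arm:
  plan:
    - [[-46.6,-46.4,0,0.118,0],[-46.6,-46.4,0,0.118,0],[-46.6,-46.4,0,0.118,0],[-46.6,-46.4,0,0.118,0],[-46.6,-46.4,0,0.118,0],[-46.6,-46.4,0,0.118,0],[-46.6,-46.4,0,0.118,0],[-46.6,-46.4,0,0.118,0],[-46.6,-46.4,0,0.118,0],[-46.6,-46.4,0,0.118,0],[-46.6,-46.4,0,0.118,0],[-46.6,-46.4,0,0.118,0],[-46.6,-46.4,0,0.118,0],[-46.6,-46.4,0,0.118,0]]
  newtons: 20

```text
time_s: 1.85
ee_pos: [478.4, -2.3, 235.9]
ee_rot: [180.0, -0.0, 159.5]
force: [-0.6, -0.8, 1.2]
gripper_width: 0.6
gripper_force: 0.0
```

```bash
python3 - <<'E'
from workcell import *
import cv2
s=state();print(s['time_s'],s['ee_pos'],s['ee_rot'],s['gripper_width'],s['force'])
cv2.imwrite('pics/w1.png',grab_frame('wrist'))
E
```

```text
1.85 [478.36358865  -2.32211518 235.90608696] [ 1.79987906e+02 -2.85685115e-02  1.59530543e+02] 0.6198758432985225 [-0.57850962 -0.75449752  1.22768877]
```

View pics/w1.png

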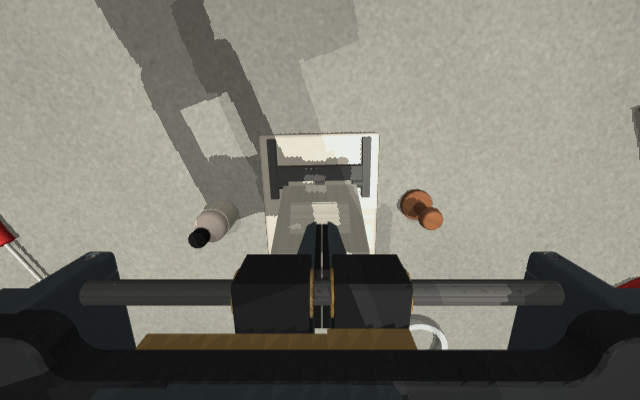

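```bash
cat >> h.py <<'E'
from scipy.spatial.transform import Rotation as Ro
def wray(s,u,v,z):
    p=camera_params('wrist');M=p['mount'];R=Ro.from_euler('xyz',s['ee_rot'],degrees=True).as_matrix()
    d=R@M[:3,:3]@np.linalg.inv(p['camera_matrix'])@np.array([u,v,1.]);C=R@M[:3,3]+s['ee_pos'];return C+d*(z-C[2])/d[2]
E
python3 - <<'E'
from h import *
from workcell import state
s=state();o=np.array([534.8,-24.4,24]);t=np.radians(-20.56);ex=np.array([np.cos(t),np.sin(t),0]);ey=np.array([-ex[1],ex[0],0])
for l,u,v,z in(("hingeend -y",262,134,24),("hingeend +y",379,132,24),("right side",376,250,24),("left",266,250,24),("flaphinge-y",285,184,34),("flaphinge+y",355,182,34),("bracket -y",275,163,38),("bracket+y",363,163,38),("step-y",314,203,92),("step+y",340,203,92)):
    X=wray(s,u,v,z);print(l,X.round(1),((X-o)@ex).round(1),((X-o)@ey).round(1))
E
python3 -c "
import cv2;a=cv2.imread('pics/w1.png')[120:270,230:430];cv2.imwrite('pics/w1c.png',cv2.resize(a,None,fx=4,fy=4,interpolation=2))"
```

```text
hingeend -y [399.8 -50.2  24. ] -117.4 -71.6
hingeend +y [447.5  84.2  24. ] -119.9 71.0
right side [598.   33.4  24. ] 38.9 76.3
left [ 544.8 -108.8   24. ] 39.0 -75.5
flaphinge-y [465.7 -46.   34. ] -57.1 -44.5
flaphinge+y [493.9  36.6  34. ] -59.7 42.8
bracket -y [436.6 -46.5  38. ] -84.2 -55.1
bracket+y [473.9  53.1  38. ] -84.3 51.2
step-y [485.  -13.1  92. ] -50.6 -6.9
step+y [494.7  12.8  92. ] -50.7 20.7
```

View pics/w1c.png

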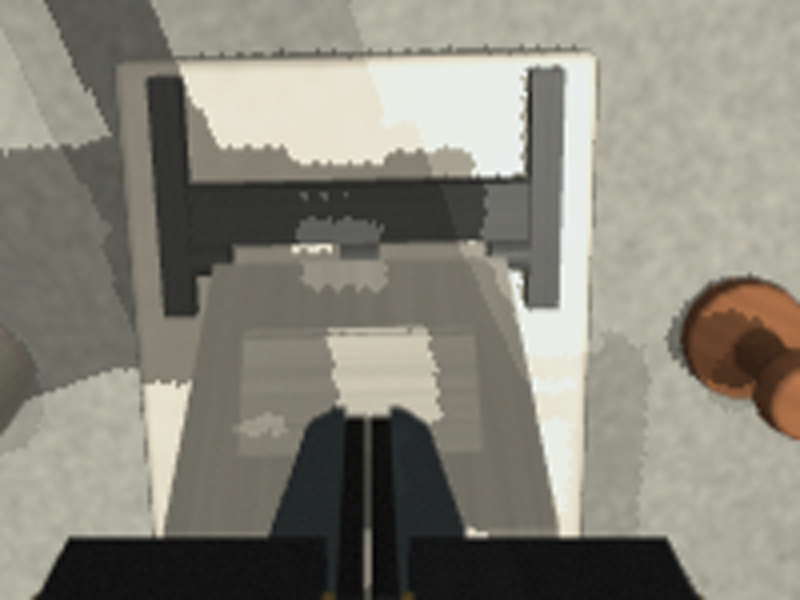

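Request:
step_arm:
  plan:
    - [[0,0,3,0,0],[0,0,6,0,0],[0,0,8.1,0,0],[0,0,8.1,0,0],[-0.8,0,8.1,0,0],[-1.6,0,8.1,0,0],[-2.4,0,8.4,0,0],[-3.3,0,8.8,0,0],[-4.0,0,9.3,0,0],[-4.8,0,9.8,0,0],[-5.4,0,10.3,0,0],[-5.9,0,10.8,0,0],[-6.3,0,11.3,0,0],[-6.7,0,11.8,0,0],[-6.7,0,11.8,0,0]]

```text
time_s: 3.78
ee_pos: [541.7, -27.0, 117.4]
ee_rot: [-180.0, -0.0, 159.4]
force: [-0.2, -0.4, 0.1]
gripper_width: 0.0
gripper_force: 0.0
```

```bash
python3 - <<'E'
from workcell import *
import cv2,numpy as np
s=state();print(s['time_s'],s['force'])
a=grab_frame('scene')[140:260,255:405];b=grab_frame('side')[160:280,250:400]
cv2.imwrite('pics/p2.png',cv2.resize(np.hstack([a,b]),None,fx=2.66,fy=2.66,interpolation=2))
E
```

```text
3.775 [-0.22848817 -0.42793645  0.06441566]
```

View pics/p2.png

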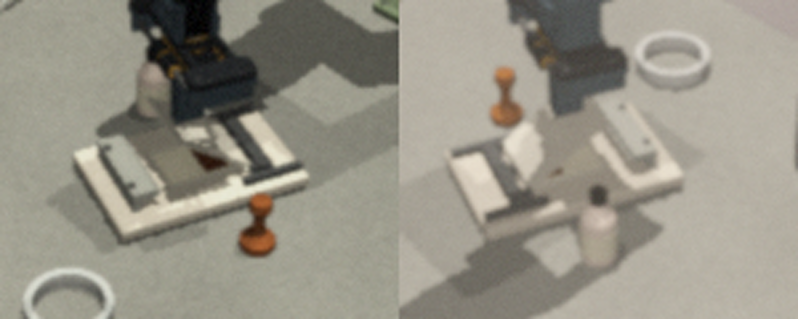

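Request:
step_arm:
  plan:
    - [[-0.4,0,0.5,0,0],[-0.7,0,1.1,0,0],[-1.0,0,1.6,0,0],[-1.2,0,2.1,0,0],[-1.4,0,2.6,0,0],[-1.6,0,3.1,0,0],[-1.8,0,3.6,0,0],[-1.9,0,4.1,0,0],[-2.0,0,4.5,0,0],[-2.0,0,4.8,0,0],[-2.0,0,4.8,0,0]]

```text
time_s: 5.25
ee_pos: [560.1, -33.8, 69.6]
ee_rot: [-180.0, -0.1, 159.4]
force: [0.6, -0.1, 1.1]
gripper_width: 0.6
gripper_force: 0.3
```

Request:
step_arm:
  plan:
    - [[0,0,0.1,0,0],[0,0,0.2,0,0],[0,0,0.3,0,0],[0,0,0.3,0,0]]

```text
time_s: 5.75
ee_pos: [560.4, -33.8, 68.4]
ee_rot: [180.0, 0.0, 159.4]
force: [-1.7, -0.4, 10.2]
gripper_width: 0.1
gripper_force: 4.3
```

Request:
step_arm:
  plan:
    - [[0,0,-1.5,0,0],[0,0,-3,0,0],[1.5,0,-4,0,0],[3,0,-4,0,0],[4.5,0,-4,0,0],[6,0,-4,0,0],[6.5,0,-4,0,0],[6.5,0,-4,0,0]]

```text
time_s: 6.75
ee_pos: [499.5, -10.9, 106.9]
ee_rot: [180.0, 0.0, 159.5]
force: [0.6, 0.6, -0.7]
gripper_width: 0.3
gripper_force: 0.0
```

```bash
python3 - <<'E'
from workcell import *
import cv2,numpy as np
s=state();print(s['time_s'],s['force'],s['ee_pos'])
a=grab_frame('scene')[160:240,270:380];b=grab_frame('side')[180:260,260:370];w=grab_frame('wrist')[100:260,200:440];cv2.imwrite('pics/w3.png',w)
r=lambda x,f:cv2.resize(x,None,fx=f,fy=f,interpolation=2)
t=np.hstack([r(a,3.6),r(b,3.6)]);w=r(w,1.9);w=np.hstack([w,np.zeros((w.shape[0],t.shape[1]-w.shape[1],3),np.uint8)])
cv2.imwrite('pics/p3.png',np.vstack([t,w]));print(t.shape,w.shape)
E
```

```text
6.75 [ 0.64415317  0.56389818 -0.72023512] [499.47422711 -10.89886721 106.93765607]
(288, 792, 3) (304, 792, 3)
```

View pics/p3.png

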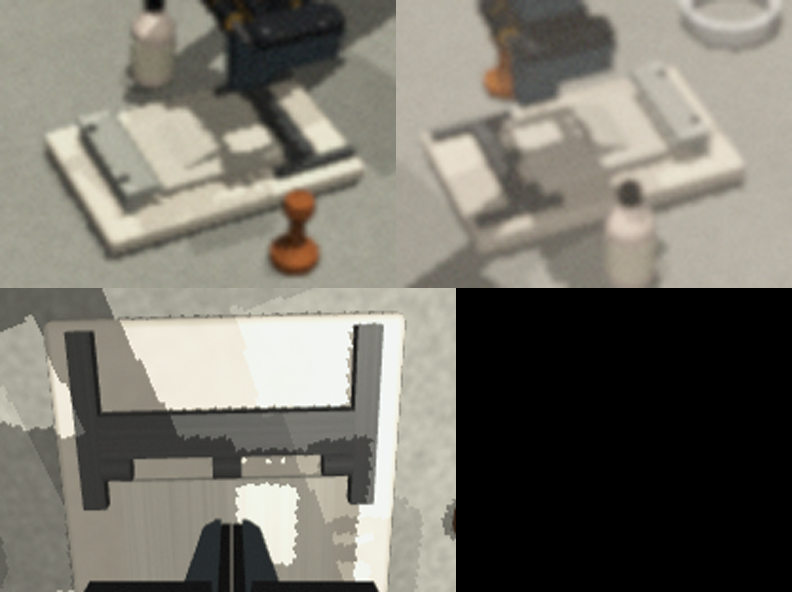

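Request:
step_arm:
  plan:
    - [[0,0,2.2,0,0],[0,0,4.2,0,0],[0,0,4.4,0,0],[0,0,4.4,0,0],[-1.0,0,4.4,0,0],[-1.5,0,4.4,0,0],[-2.0,0,4.4,0,0],[-2.3,0,4.4,0,0],[-2.3,0,4.4,0,0]]

```text
time_s: 8.02
ee_pos: [520.4, -18.9, 62.8]
ee_rot: [-180.0, -0.1, 159.4]
force: [-2.8, 1.4, 2.6]
gripper_width: 0.5
gripper_force: 1.5
```

Request:
step_arm:
  plan:
    - [[-0.3,0,0,0,0],[-0.6,0,0,0,0],[-0.9,0,0,0,0],[-1.2,0,0,0,0],[-1.2,0,0,0,0]]

```text
time_s: 8.65
ee_pos: [532.9, -23.4, 62.8]
ee_rot: [180.0, 0.0, 159.4]
force: [-1.4, 3.2, 0.9]
gripper_width: 0.5
gripper_force: 1.4
```

Request:
step_arm:
  plan:
    - [[-0.3,0,0,0,0],[-0.6,0,0,0,0],[-0.8,0,0,0,0],[-0.9,0,0,0,0],[-0.9,0,0,0,0]]

```text
time_s: 9.28
ee_pos: [540.1, -26.0, 62.8]
ee_rot: [180.0, -0.1, 159.4]
force: [-4.9, 4.7, 1.9]
gripper_width: 0.3
gripper_force: 3.0
```

Request:
step_arm:
  plan:
    - [[-0.1,0,0,0,0],[-0.2,0,0,0,0],[-0.3,0,0,0,0],[-0.3,0,0,0,0]]

```text
time_s: 9.78
ee_pos: [540.4, -26.2, 62.6]
ee_rot: [-180.0, -0.5, 159.4]
force: [-9.7, 7.0, 5.9]
gripper_width: 0.3
gripper_force: 5.9
```

Request:
step_arm:
  plan:
    - [[-0.2,0,0,0,0],[-0.4,0,0,0,0],[-0.4,0,0,0,0]]

```text
time_s: 10.15
ee_pos: [540.7, -26.4, 62.5]
ee_rot: [-180.0, -0.9, 159.4]
force: [-16.3, 12.7, 12.6]
gripper_width: 0.5
gripper_force: 9.9
```

Request:
step_arm:
  plan:
    - [[0.8,0,0,0,0],[1.8,0,0,0,0],[2.0,0,-2,0,0],[2.0,0,-6,0,0],[2,0,-12,0,0],[6,0,-15,0,0],[10,0,-15,0,0],[12,0,-15,0,0],[12,0,-15,0,0]]

```text
time_s: 11.28
ee_pos: [434.9, 13.1, 213.0]
ee_rot: [-180.0, 0.1, 159.5]
force: [0.3, 0.2, -0.0]
gripper_width: 0.3
gripper_force: 0.0
```

```bash
python3 - <<'E'
from workcell import *
import cv2,numpy as np
s=state();print(s['time_s'],s['force'],s['ee_pos'],s['ee_rot'])
np.save('s4.npy',np.r_[s['ee_pos'],s['ee_rot']])
a=grab_frame('scene')[160:240,270:380];b=grab_frame('side')[180:260,260:370];w=grab_frame('wrist')[100:260,200:440]
r=lambda x,f:cv2.resize(x,None,fx=f,fy=f,interpolation=2)
t=np.hstack([r(a,3.6),r(b,3.6)]);w=r(w,1.9);w=np.hstack([w,np.zeros((w.shape[0],t.shape[1]-w.shape[1],3),np.uint8)])
cv2.imwrite('pics/p4.png',np.vstack([t,w]))
E
```

```text
11.275 [ 0.27371171  0.1998917  -0.01501611] [434.89422664  13.12550723 213.04121006] [-1.79999304e+02  8.79850774e-02  1.59484933e+02]
```

View pics/p4.png

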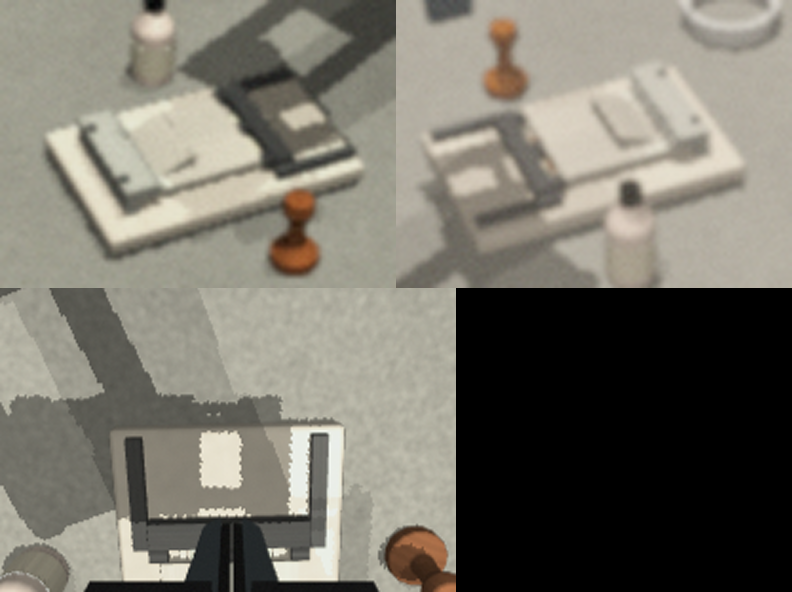

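```bash
python3 - <<'E'
from h import *
a=np.load('s4.npy');s=dict(ee_pos=a[:3],ee_rot=a[3:])
o=np.array([534.8,-24.4,24]);t=np.radians(-20.56);ex=np.array([np.cos(t),np.sin(t),0])
im=cv2.imread('pics/p4.png')
for n,v,z in(("back",519,38),("jigend",427,24)):
    X=wray(s,200+180/1.9,100+(v-288)/1.9,z);print(n,(X-o)@ex)
E
```

```text
back -63.31907157887883
jigend -119.50004287459534
```

```bash
python3 - <<'E'
from h import *
from workcell import *
s=state();w=grab_frame('wrist');cv2.imwrite('pics/w5.png',w)
o=np.array([534.8,-24.4,24]);t=np.radians(-20.56);ex=np.array([np.cos(t),np.sin(t),0])
S1=dict(ee_pos=np.array([478.36,-2.32,235.9]),ee_rot=[180,0,159.5])
S3=dict(ee_pos=np.array([499.47,-10.9,106.94]),ee_rot=[180,0,159.45])
w3=np.zeros_like(w);w3[100:260,200:440]=cv2.imread('pics/w3.png')
for n,im,ss,cols,lo,hi in(("w1",cv2.imread('pics/w1.png'),S1,range(285,355,5),125,190),("w3",w3,S3,range(258,380,10),105,205),("now",w,s,range(280,360,5),160,235)):
    g=cv2.GaussianBlur(im,(3,1),0).max(2).astype(float)
    B=[];E=[]
    for c in cols:
        d=np.diff(g[lo:hi,c]); k=[lo+i+.5 for i in range(len(d)) if abs(d[i])>25]
        if c in list(cols)[::4]: print(n,c,[(x,int(d[int(x-.5-lo)]),round(float((wray(ss,c,x,38)-o)@ex),1),round(float((wray(ss,c,x,24)-o)@ex),1)) for x in k])
E
```

```text
w1 285 [(134.5, 60, -117.9, -116.9), (135.5, 30, -116.8, -115.7), (156.5, -59, -92.1, -90.1), (164.5, -36, -82.5, -80.0), (165.5, -47, -81.2, -78.7), (185.5, 41, -56.3, -52.8)]
w1 305 [(132.5, -52, -120.2, -119.3), (133.5, 28, -119.1, -118.1), (134.5, 60, -117.9, -116.9), (160.5, -61, -87.3, -85.1), (164.5, -66, -82.5, -80.0), (165.5, -29, -81.3, -78.7), (167.5, 29, -78.8, -76.2), (174.5, 28, -70.2, -67.2), (180.5, 98, -62.7, -59.4), (182.5, -31, -60.1, -56.8)]
w1 325 [(132.5, -46, -120.2, -119.3), (133.5, 64, -119.1, -118.1), (134.5, 35, -117.9, -116.9), (160.5, -51, -87.3, -85.1), (163.5, -36, -83.7, -81.3), (164.5, -47, -82.5, -80.0), (180.5, 43, -62.7, -59.4)]
w1 345 [(131.5, -55, -121.4, -120.5), (133.5, 79, -119.1, -118.1), (156.5, -37, -92.1, -90.1), (157.5, -27, -90.9, -88.8), (163.5, -70, -83.7, -81.3), (164.5, -51, -82.5, -80.0), (179.5, 58, -63.9, -60.7), (180.5, 34, -62.7, -59.4)]
w3 258 [(164.5, -66, -82.4, -80.0), (165.5, -33, -81.7, -79.1), (200.5, 33, -53.8, -49.5), (201.5, 58, -53.0, -48.6)]
w3 298 [(115.5, 41, -118.1, -117.9), (163.5, -110, -83.2, -80.7), (164.5, -7
[... 290 characters left out ...]
-64.4, -60.7), (188.5, 43, -63.6, -59.9), (202.5, 81, -52.1, -47.7)]
w3 378 [(113.5, 47, -119.4, -119.3), (161.5, -110, -84.6, -82.3), (162.5, -80, -83.9, -81.5), (164.5, 52, -82.4, -79.9), (178.5, -29, -71.5, -68.3), (198.5, 119, -55.4, -51.2)]
now 280 [(220.5, -66, -63.4, -58.0), (221.5, -34, -62.1, -56.6), (224.5, 29, -58.2, -52.6)]
now 300 [(220.5, -56, -63.4, -57.9), (223.5, 34, -59.5, -53.9)]
now 320 [(175.5, 34, -118.3, -115.2), (176.5, 45, -117.1, -114.0), (204.5, -49, -83.5, -78.9), (205.5, -41, -82.2, -77.6), (215.5, 87, -69.7, -64.6), (219.5, -94, -64.6, -59.3), (220.5, -76, -63.3, -57.9)]
now 340 [(172.5, 32, -121.7, -118.8), (219.5, -57, -64.6, -59.2), (222.5, 27, -60.7, -55.2)]
```

```bash
python3 -c "
from workcell import *
print(job_done())"
```

```text
the job is handed in; nothing more can be done
None
```

I folded the flap flat over the card, then pushed it at its step until it stalled at about 24 N, which I read as the end stop. The last wrist picture put the travel at about 21–22 mm of the 24 mm, with roughly 2 mm of error. The hand was clear and the job was handed in after about 11 s, but no verdict came back.

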